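# Hang the tool bin on the cleat rail

## Robot

A 6-joint arm with a two-finger parallel gripper is mounted at the origin on the work surface; the furniture and walls round the work are solid. World frame = base frame: x ahead of the robot, y to its left, z up, the work surface at z = 0. Lengths are in m, angles in rad, forces in N, time in s.
With the tool pointing down it reaches from about 0.3 to 0.775 m from the base axis. Payload 14.6 kg.
Tool frame: the origin (TCP) lies at the very end of the fingers, on their centre line; the grasp point (between the pads) lies 19 mm behind it; z points along the fingers, y is the line along which they close (so a half turn about z gives the same grasp; the last joint's range is limited). The gripper opens to 94 mm and grips with 3 to 60 N. Pads are 16 mm wide; open, the fingers measure 119 mm over their backs; the gripper's body (75 mm by 177 mm) begins 78 mm behind the grasp point.
Start: joints at [-1.307, 0.3, 1.521, -0, 1.321, -0.067], TCP at [0.179, -0.52, 0.205] pointing down, gripper open.
Joint ranges: [-3.03, 3.03], [-0.79, 2.21], [0.23, 2.52], [-1.04, 4.18], [0, 3.07], [-2.55, 2.55]. Speed limits (rad/s): [2.22, 2.22, 2.57, 3.14, 3.14, 3.14].

## Interface

Orientations are given as [roll, pitch, yaw] about the fixed x, y, z axes, in that order (R = Rz(yaw) Ry(pitch) Rx(roll)).
In Python, from station import * gives the robot as it stands.
- The arm moves only by the tool jog_arm, never from a script. Its argument "rows" is a list of rows, each a list of 3 entries, a list of its own where there are three numbers: the shift along the tool's x, y, z in m, then the turn about the tool's z in degrees, then the finger opening in m, from 0 to 0.094. A call has 1 to 12 rows; each row shifts and turns the commanded pose from where the row before left it, along the tool's axes as they then stand; what a row does not reach is not made up. A row lasts 1/12 s, in which the tool goes at most 41.7 mm and 7.16 degrees, less where a joint would pass 70% of its speed; a pose out of reach is approached as far as the arm can. A call is refused whole if a number of a shift passes 0.0417 or a number of a turn 7.16, either way. A call with a gripper value outside its range is refused whole. The fingers move at their own pace and stop on an object; "squeeze" is the grip in N (left out, the last holds). Time passes only in rows, so rows that do not move let the fingers close. It gives the time, the measured TCP pose, the force, the opening and the grip force at its end, in the units of the state.
- get_obs(): the state, without advancing time (a new reading comes with each control period).
- camera(name): name is "scene" or "top"; returns a dict with "image" (480x640x3 uint8, red, green, blue), "range_z" (480x640 float32, m along the optical axis (not along the pixel's ray), 0 where there is no reading), "K" (3x3 intrinsics, pixels), "world_from_camera" (4x4, takes a point from camera to world coordinates). Camera axes: x right, y up, looking along -z (the intrinsics and any distortion apply to the point x, -y, -z); pixel columns grow to the right and rows downward; lengths in m; the calibration is good to about 2 mm. A picture is of the moment at which its call begins.
- hand_in(): hands the job in; it is judged then, once.
Trained networks look in a picture, given as the dict that the camera call returned (one of the last four; its "shot" number tells which), for a name from the list of things; names that differ only in an ending like _2 or _b are one class to them, and where a whole thing is asked for, a point or a joint stands for the part that bears it (a point fixed in the world has none). Each returns a list of dicts, best first, with "p" (0 to 1); they miss things now and then, are a little off and sometimes report something else, mostly with a low value. They report only what shows in the picture. A call takes as long as a camera call.
- search_frame(label, picture): "at" ([column, row] as shares, 0 to 1, of the picture: columns of its width, rows of its height, amid what is visible of it).
- spot_point(label, picture): "at" ([column, row] as shares, 0 to 1, of the picture: columns of its width, rows of its height: a listed point, or the origin of a listed thing).
The state is a dict: "time_s": time; "qpos": joint angles; "joint_vel": joint speeds; "tau": joint torques, N m; "ee_pos": TCP position; "eef_rot": TCP orientation; "force": force on the tool from outside, world axes, zero at the start; "moment": the same for the moment, N m; "grip_width": finger opening in m; "grip_force": force on a finger pad.
Only numpy, scipy, OpenCV 4.12 (cv2) and the standard library are available. Lean on these libraries where they do the work, as an engineer would, in place of code of your own. Each camera call takes 0.05 s, during which the arm holds its last target. There are 200 camera calls.

## Task

Hang the blue bin on the bench rack: hold it by its tab and lean its top towards the board, foot well out, so that the angled metal strip on its back goes down behind the lip of the cleat rail until it touches. Then bring it upright and, still holding it, push it gently down along the lip's slope until its strip clicks past the orange sprung roller and it hangs fully home, flush with the board near the middle of the rail, and let go. The rail's height is not known exactly, so feel for it and never force the bin against the rack, and leave the glue jar, the stamp and the red thread cone where they stand.

Things in the scene. Friction and masses are not known exactly. Their poses are not given: they have to be found in the camera images.
- rack: Fixed bench rack: plywood board 190 wide, 14 thick, top 148 mm above the bench, on a grey steel foot 8 mm high that reaches 83 mm out in front. Origin on the bench under the middle of the board's FRONT face; z up, y along the board, -x out of its front, x = 0 is the face. The aluminium cleat rail on the face is 150 long, centred; two dark lugs end it.
- rail_nominal (a point): Point on the board's face at the mid-slot height of the rail's V bottom (105 mm); axes as rack. The real rail is clamped up to 13 mm higher or lower, NOT reported: feel or see it. Its lip, 4 thick, 30 long, rises from the V bottom leaning 30 deg out from upright: top edge 26 mm above V bottom, inner edge at x -15, outer at -18.5 mm. The V is open above. Metal is slippery (friction 0.2).
- roller_nominal (a point): Where the axis of the orange sprung roller (12 mm diameter, 150 long) would be at mid-slot: 23 mm above the V bottom, in the board's face; axes as rack. It goes up and down with the rail. It stands 7 mm out of the board and gives way into it, square to the lip, under 2 to 3 N; the bead of the bin's strip must snap down past it.
- bin_centre (a point): Centre of the loose blue tool bin (155 tall, 0.2 to 0.3 kg), 77.5 mm above its underside, in the middle of its grip tab's thickness and width. z up, +x to its rear (the board side), y along its width. Tab: 40 wide (y), 12 thick (x), clear from 27.5 above this point to its flat top at 77.5. Tray: 110 wide, 50 tall, x from -58 to +6; back plate's rear face at x +6 mm.
- bin: The same bin; origin under the middle of the tray: 26 mm in front (-x) of bin_centre and 77.5 below it, same axes. Home, bin_centre is at rack x = -26 mm, 18 above the V bottom: a ledge under the strip lands on the lip's top edge, a hard stop. The last 20 mm go along the lip's slope, 1 inward to 1.73 down; its weight alone stops on the roller 10 mm above home; about 10 N more clicks it in.
- bin_tip (a point): Middle of the lower edge of the angled aluminium strip on the bin's back (100 wide, 4 thick, running down and rearward, 30 deg from upright, a 6.5 mm bead along its lower edge): 22.7 mm behind (+x) bin_centre, 7.8 below it. Axes as bin_centre. Home: rack x -3 to -4, 10.5 mm above the V bottom. Leaning 0.38 rad and lowered at rack x = -11 it first touches about 22.5 above the V bottom.
- bin_foot (a point): Middle of the lower rear edge of the bin's foot block (90 wide, 20 tall): 26 mm behind (+x) bin_centre, 71.5 below it. Axes as bin_centre. It lies flat against the board (rack x = 0) when the bin is home.
- jar: Bystander: white and yellow glue jar with a blue cap, 58 mm diameter, 92 tall, loose; origin under its centre.
- stamp: Bystander: rubber stamp with a dark red handle, 28 x 60 x 76 mm, loose; origin under its centre.
- cone: Bystander: cone of red thread, 63 mm diameter, 113 tall, loose; origin under its centre.

How it is judged:
On the way:
1. the strip is behind the rail's lip and touches the rail (over 0.5 N) while the bin leans, top towards the board and its foot at least 20 mm out from the board (x of bin_tip in the frame of rack above -0.0165 m and z of bin_tip in the frame of rack between 0.095 and 0.148 m and x of bin_foot in the frame of rack below -0.02 m and y of bin_tip in the frame of rack between -0.04 and 0.04 m and contact force between bin and rack above 0.5 N), for 0.1 s.
At the end, for the whole second after the job is handed in: The bin hangs on the rail at rest, clicked home: strip edge within 5.2 mm of the board face and in the rail's groove, foot within 6 mm of the board, upright within 0.06 rad, square to the board within 0.08 rad, within 22 mm of the rail's middle (x of bin_tip in the frame of rack above -0.0052 m and z of bin_tip in the frame of rack between 0.098 and 0.134 m and y of bin_tip in the frame of rack between -0.022 and 0.022 m and x of bin_foot in the frame of rack above -0.006 m and angle between bin_centre's own z axis and vertical below 0.06 rad and angle between the y axis of bin_centre and the y axis of rack, either way round below 0.08 rad and linear speed of bin below 0.02 m/s); the robot touches nothing.
It fails at once if the bin is pressed against the rack with more than 45 N (contact force between bin and rack above 45 N).
It fails at once if the robot pushes the rack with more than 20 N (contact force between any of the arm, the fingers and rack above 20 N).
It fails at once if the glue jar is moved (distance of jar from where it was at the start of the episode above 0.02 m).
It fails at once if the stamp is moved (distance of stamp from where it was at the start of the episode above 0.02 m).
It fails at once if the thread cone is moved (distance of cone from where it was at the start of the episode above 0.02 m).
It also fails if it takes over 51 s, if anything falls off the work surface, if the arm or the gripper's body presses on something with over 40 N, if the wrist force passes 120 N, or if a joint passes its speed limit or range.

## Working session

There is one attempt and no reset: what is moved stays moved. The work goes in short steps, Python scripts to look and compute and a tool call to move; the robot and the scene stay as the last step left them, time stands still between calls to the robot, and variables do not carry over. Pictures are saved under pics/ and viewed, at most 10 in all, crops included, and the job is handed in when it is done.

Besides the shell and the picture viewer there is one more tool, called as name(argument=value, ...) on one line, values as JSON. jog_arm: Moves the arm, as the interface text tells. Its arguments: {"type":"object","properties":{"rows":{"type":"array","items":{"type":"array"}},"squeeze":{"type":"number"}},"required":["rows"]}

```bash
mkdir -p pics; cat > h.py <<'E'
from station import *
import numpy as np, cv2
def world(c,u,v,z=None):
    K=c["K"];T=np.array(c["world_from_camera"])
    if z is None: z=c["range_z"][int(v),int(u)]
    p=np.array([(u-K[0][2])/K[0][0]*z,-(v-K[1][2])/K[1][1]*z,-z])
    return T[:3,:3]@p+T[:3,3]
def cloud(c):
    K=c["K"];T=np.array(c["world_from_camera"]);z=c["range_z"]
    v,u=np.mgrid[:480,:640]
    p=np.stack([(u-K[0][2])/K[0][0]*z,-(v-K[1][2])/K[1][1]*z,-z],-1)
    return p@T[:3,:3].T+T[:3,3]
def save(c,n): cv2.imwrite("pics/"+n+".png",c["image"][:,:,::-1])
E
python3 - <<'E'
from h import *
np.set_printoptions(precision=4,suppress=True)
o=get_obs();print(o)
for n in("scene","top"):
    c=camera(n);save(c,n+"0");print(n,np.array(c["K"]).tolist(),np.array(c["world_from_camera"]))
    for l in("rack","bin_centre","bin","jar","stamp","cone","rail_nominal","bin_tip","bin_foot"):
        for k in spot_point(l,c)[:1]:
            u,v=k["at"][0]*640,k["at"][1]*480
            print(l,round(k["p"],2),round(u),round(v),world(c,u,v))
E
```

```text
{'time_s': 0.0, 'qpos': array([-1.3066,  0.3005,  1.5216, -0.    ,  1.3207, -0.0666]), 'joint_vel': array([-0.0003,  0.0017,  0.0002, -0.0009, -0.0012,  0.0009]), 'tau': array([ -0.0006, -53.1806, -35.2738,   0.0708,   0.0244,  -0.0001]), 'ee_pos': array([ 0.1786, -0.5199,  0.2049]), 'eef_rot': array([-3.1404, -0.    ,  0.3308]), 'force': array([0.1738, 0.7761, 0.2149]), 'moment': array([ 0.0123, -0.0443,  0.0001]), 'grip_force': 0.0, 'grip_width': 0.09405769085004925}
scene [[621.8615865983985, 0.0, 328.0737405720595], [0.0, 621.8615865983985, 239.49009571120718], [0.0, 0.0, 1.0]] [[ 0.9    -0.3708  0.2291  0.7639]
 [ 0.4359  0.7672 -0.4706 -0.7587]
 [-0.0013  0.5234  0.8521  1.0714]
 [ 0.      0.      0.      1.    ]]
rack 0.61 296 287 [ 0.4753 -0.3053  0.0332]
bin_centre 0.89 344 165 [ 0.4543 -0.0503  0.0971]
jar 0.57 359 239 [ 0.5452 -0.1727  0.0591]
stamp 0.69 260 368 [ 0.4893 -0.4693  0.0179]
cone 0.97 331 388 [ 0.6262 -0.4671  0.0876]
rail_nominal 0.69 291 260 [ 0.4703 -0.3041  0.1287]
bin_tip 0.87 347 183 [ 0.4591 -0.0427  0.031 ]
bin_foot 0.82 344 197 [ 0.4623 -0.0636  0.0073]
top [[478.2270437049014, 0.0, 317.96217441199315], [0.0, 478.2270437049014, 241.11114128124913], [0.0, 0.0, 1.0]] [[-0.002   0.9868 -0.1622  0.3593]
 [-0.9995 -0.0069 -0.0295 -0.2352]
 [-0.0302  0.1621  0.9863  0.9361]
 [ 0.      0.      0.      1.    ]]
rack 0.88 362 265 [ 0.4517 -0.2867  0.1156]
bin_centre 0.61 223 270 [ 0.4459 -0.0441  0.1053]
bin 0.56 219 279 [ 0.4391 -0.0117  0.0025]
jar 0.75 288 234 [ 0.5105 -0.1565  0.0921]
stamp 0.9 444 255 [ 0.4807 -0.4487  0.0258]
cone 0.64 433 190 [ 0.599  -0.4237  0.0624]
rail_nominal 0.82 362 260 [ 0.4595 -0.2858  0.1252]
bin_tip 0.86 236 265 [ 0.4585 -0.0595  0.0741]
bin_foot 0.82 249 268 [ 0.4609 -0.0702  0.0001]
```

View pics/scene0.png

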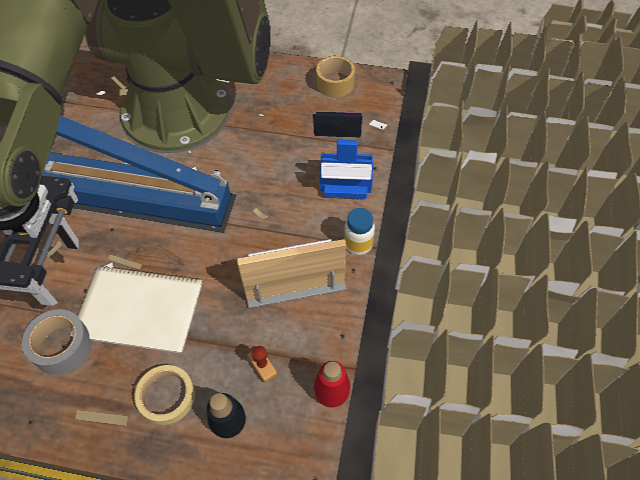

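View pics/top0.png

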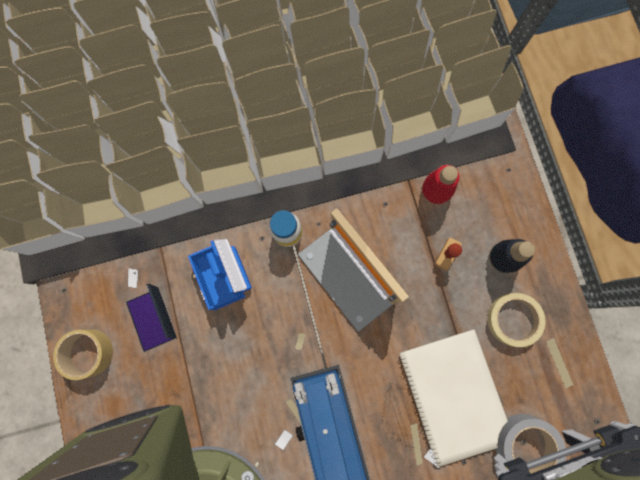

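The scene view shows the bin's back (tab at 346,150, white strip at 347,172) and the rack's rear (290,270). In the top view the rack's foot points lower-left (345,280) towards the bin side. The jar is at (286,228), close to the rack's end.

```bash
python3 - <<'E'
from h import *
np.set_printoptions(precision=4,suppress=True)
for n in("scene","top"):
    c=camera(n);P=cloud(c);im=c["image"].astype(int)
    ok=c["range_z"]>0
    # rack board top
    m=ok&(P[...,2]>.138)&(P[...,2]<.156)&(abs(P[...,0]-.46)<.12)&(abs(P[...,1]+.29)<.11)
    q=P[m];r=cv2.minAreaRect(q[:,:2].astype(np.float32)*1000);print(n,"board",len(q),np.median(q,0),r,cv2.boxPoints(r).tolist())
    R,G,B=im[...,0],im[...,1],im[...,2]
    bl=(B>R+50)&(B>G+30)
    reg=ok&(abs(P[...,0]-.45)<.1)&(abs(P[...,1]+.03)<.09)
    for nm,mm in(("tabtop",reg&(P[...,2]>.148)&(P[...,2]<.162)),("tab",reg&(P[...,2]>.11)&(P[...,2]<.162)),("strip",reg&(R>170)&(P[...,2]>.05)&(P[...,2]<.11)),("tray",reg&bl&(P[...,2]>.04)&(P[...,2]<.056))):
        q=P[mm]
        if len(q)>5:
            r=cv2.minAreaRect(q[:,:2].astype(np.float32)*1000);print(n,nm,len(q),q.mean(0),q[:,2].min(),q[:,2].max(),r)
    # jar
    for nm,x,y in(("jar",.53,-.165),("stamp",.485,-.46),("cone",.61,-.44)):
        q=P[ok&(abs(P[...,0]-x)<.05)&(abs(P[...,1]-y)<.05)&(P[...,2]>.06)&(P[...,2]<.12)]
        if len(q):print(nm,q.mean(0),q.min(0),q.max(0))
    cv2.imwrite(f"pics/{n}z.png",cv2.resize(c["image"][150:330,180:420,::-1],(720,540)))
E
```

```text
scene board 997 [ 0.4694 -0.2994  0.1463] ((469.8343200683594, -296.80621337890625), (189.968994140625, 18.013092041015625), 37.97404479980469) [[389.417236328125, -348.1508483886719], [400.50079345703125, -362.3503723144531], [550.2514038085938, -245.46157836914062], [539.1678466796875, -231.26205444335938]]
scene tabtop 128 [ 0.4547 -0.0392  0.1525] 0.14808229146958996 0.15829930424952166 ((454.59185791015625, -39.482208251953125), (38.598121643066406, 15.832201957702637), 23.988706588745117)
scene tab 384 [ 0.4559 -0.0414  0.1371] 0.11011987150455294 0.15829930424952166 ((455.144287109375, -39.23637390136719), (39.8074836730957, 15.832201957702637), 23.988706588745117)
scene strip 747 [ 0.4606 -0.0522  0.0839] 0.05039973511376594 0.10116060411486327 ((457.6330871582031, -53.05058288574219), (104.01930236816406, 33.57776641845703), 14.909828186035156)
scene tray 220 [ 0.4427 -0.0078  0.0459] 0.04000020657099124 0.05398685459675323 ((444.199462890625, -15.573509216308594), (108.28631591796875, 68.690673828125), 23.225557327270508)
jar [ 0.5372 -0.1546  0.0831] [ 0.5069 -0.1788  0.06
[... 782 characters left out ...]
7344, -36.34850311279297), (39.5904426574707, 12.567501068115234), 23.18726921081543)
top strip 672 [ 0.4572 -0.0512  0.0844] 0.06936320037067878 0.1015534064504986 ((457.87603759765625, -51.222206115722656), (99.9642105102539, 18.76085090637207), 22.95892333984375)
top tray 317 [ 0.4312 -0.0007  0.048 ] 0.04008836322455078 0.053334400714032726 ((441.2004089355469, -12.107280731201172), (110.73020935058594, 63.252872467041016), 23.576589584350586)
jar [ 0.5269 -0.1474  0.0856] [ 0.5019 -0.1739  0.06  ] [ 0.5546 -0.1176  0.0958]
stamp [ 0.4828 -0.4553  0.0718] [ 0.4712 -0.4699  0.0603] [ 0.4951 -0.444   0.0788]
cone [ 0.6079 -0.438   0.0927] [ 0.5885 -0.4667  0.06  ] [ 0.638  -0.4165  0.1158]
```

View pics/topz.png

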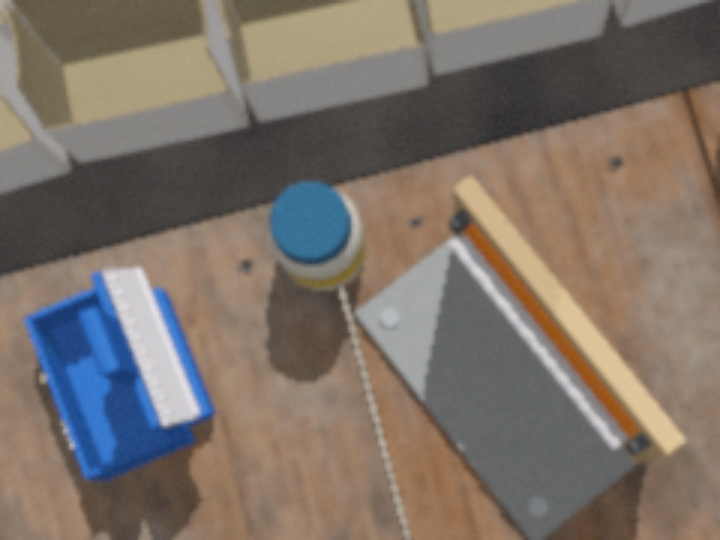

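```bash
python3 - <<'E'
from h import *
np.set_printoptions(precision=4,suppress=True)
a=np.deg2rad(-52.1);o=np.array([.4622,-.2894,0])
R=np.array([[np.cos(a),-np.sin(a),0],[np.sin(a),np.cos(a),0],[0,0,1]])
c=camera("top");Q=(cloud(c)-o)@R;im=c["image"].astype(int)
for x in np.arange(-.034,.018,.002):
    m=(c["range_z"]>0)&(abs(Q[...,1])<.06)&(Q[...,0]>=x)&(Q[...,0]<x+.002)&(Q[...,2]>.05)
    if m.sum()>3: print(round(x*1000),m.sum(),np.percentile(Q[m][:,2],[10,50,90]),im[m].mean(0).astype(int))
E
```

```text
-20 4 [0.1255 0.1259 0.1268] [131 130 132]
-18 87 [0.1227 0.1244 0.126 ] [161 159 162]
-16 80 [0.1233 0.1251 0.1268] [199 196 200]
-14 63 [0.1205 0.1224 0.124 ] [202 199 203]
-12 63 [0.1171 0.119  0.1209] [171 168 172]
-10 63 [0.1138 0.1152 0.1176] [140 137 141]
-8 122 [0.1114 0.1214 0.1259] [134 119 116]
-6 108 [0.11   0.1265 0.1285] [142  92  60]
-4 88 [0.1259 0.1277 0.1294] [151  83  24]
-2 112 [0.1267 0.1289 0.1394] [149  90  38]
0 166 [0.1316 0.1453 0.1482] [148 116  81]
2 84 [0.1462 0.1477 0.1494] [200 175 136]
4 90 [0.1461 0.1476 0.1496] [214 189 148]
6 84 [0.1456 0.1477 0.1491] [215 190 149]
8 87 [0.146  0.1477 0.1493] [215 189 148]
10 89 [0.1463 0.1475 0.1494] [214 189 148]
12 71 [0.1455 0.1473 0.1486] [213 188 147]
14 5 [0.1445 0.1448 0.1451] [200 174 136]
```

jog_arm(rows=[[[0.03, 0, 0], -7.1, 0.094], [[0.03, 0, 0], -7.1, 0.094], [[0.03, 0, 0], -7.1, 0.094], [[0.03, 0, 0], -7.1, 0.094], [[0, 0, 0], -7.1, 0.094], [[0, 0, 0], -7.1, 0.094], [[0, 0, 0], -7.1, 0.094], [[0, 0, 0], -7.1, 0.094], [[0, 0, 0], -7.1, 0.094], [[0, 0, 0], -7.1, 0.094], [[0, 0, 0], -7.1, 0.094], [[0, 0, 0], -7.1, 0.094]])

```text
time_s: 2.15
ee_pos: [0.282, -0.4614, 0.2054]
eef_rot: [3.142, -0.0, 1.824]
force: [-0.0, 0.8, -0.0]
grip_width: 0.0942
grip_force: 0.0
```

```bash
cat >> h.py <<'E'
def tool(dx,dy,dz,yaw=None):
    "world shift -> tool shift, tool down at yaw"
    if yaw is None: yaw=get_obs()["eef_rot"][2]
    return np.round([np.cos(yaw)*dx+np.sin(yaw)*dy, np.sin(yaw)*dx-np.cos(yaw)*dy, -dz],4)
def st():
    o=get_obs();print(round(o["time_s"],2),np.round(o["ee_pos"],4),np.round(o["eef_rot"],3),"F",np.round(o["force"],1),"M",np.round(o["moment"],2),round(o["grip_width"],4),round(o["grip_force"],1));return o
E
python3 -c "
from h import *
o=st();d=np.array([.4525,-.038,.2])-o['ee_pos'];print(tool(*d),np.rad2deg(o['eef_rot'][2]))"
```

```text
2.15 [ 0.282  -0.4614  0.2054] [ 3.142 -0.     1.824] F [-0.   0.8 -0. ] M [-0.02 -0.14  0.05] 0.0942 0.0
[0.3672 0.2711 0.0054] 104.5035537216804
```

jog_arm(rows=[[[0.0306, 0.0226, 0], 0, 0.094], [[0.0306, 0.0226, 0], 0, 0.094], [[0.0306, 0.0226, 0], 0, 0.094], [[0.0306, 0.0226, 0], 0, 0.094], [[0.0306, 0.0226, 0], 0, 0.094], [[0.0306, 0.0226, 0], 0, 0.094], [[0.0306, 0.0226, 0], 0, 0.094], [[0.0306, 0.0226, 0], 0, 0.094], [[0.0306, 0.0226, 0], 0, 0.094], [[0.0306, 0.0226, 0], 0, 0.094], [[0.0306, 0.0226, 0], -4.4, 0.094], [[0.0306, 0.0226, 0], -4.5, 0.094]])

```text
time_s: 3.15
ee_pos: [0.4529, -0.0362, 0.2057]
eef_rot: [3.141, 0.0, 1.976]
force: [0.8, -0.4, 0.4]
grip_width: 0.0939
grip_force: 0.0
```

```bash
python3 - <<'E'
from h import *
o=st()
print(tool(*(np.array([.4525,-.038,.1165])-o['ee_pos'])),np.rad2deg(o['eef_rot'][2]))
c=camera("scene");P=cloud(c);ok=c["range_z"]>0
im=c["image"].astype(int);bl=(im[...,2]>im[...,0]+50)&(im[...,2]>im[...,1]+30)
q=P[ok&bl&(abs(P[...,0]-.45)<.05)&(abs(P[...,1]+.03)<.05)&(P[...,2]>.11)&(P[...,2]<.16)]
print(len(q),q.mean(0) if len(q) else 0)
save(c,"s1")
E
```

```text
3.15 [ 0.4529 -0.0362  0.2057] [3.141 0.    1.976] F [ 0.8 -0.4  0.4] M [-0.05 -0.15 -0.01] 0.0939 0.0
[-0.0015 -0.0011  0.0892] 113.23686840079881
384 [ 0.45563979 -0.04171084  0.13706258]
```

View pics/s1.png

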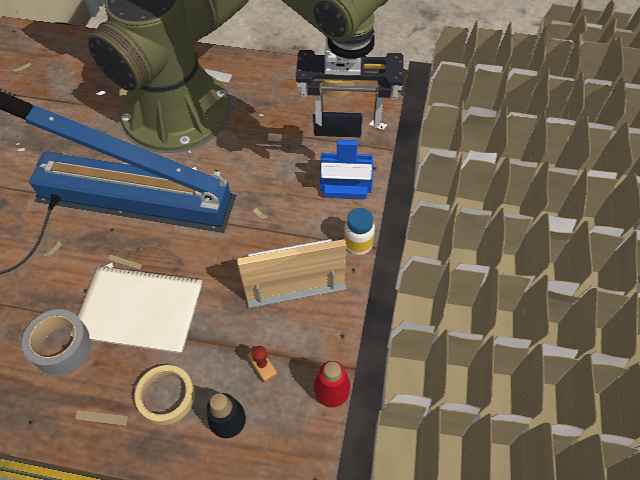

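The fingers (columns 320–378) straddle the tab (346,150). Descending and gripping lightly.

jog_arm(rows=[[[-0.0015, -0.001, 0.02], 0, 0.094], [[0, 0, 0.02], 0, 0.094], [[0, 0, 0.02], 0, 0.094], [[0, 0, 0.02], 0, 0.094], [[0, 0, 0.009], 0, 0.094], [[0, 0, 0], 0, 0.06], [[0, 0, 0], 0, 0.03], [[0, 0, 0], 0, 0.03], [[0, 0, 0], 0, 0.03], [[0, 0, 0], 0, 0.03], [[0, 0, 0], 0, 0.03], [[0, 0, 0], 0, 0.03]], squeeze=12)

```text
time_s: 4.2
ee_pos: [0.4522, -0.0399, 0.1168]
eef_rot: [3.141, 0.0, 1.973]
force: [-0.6, 0.1, -0.1]
grip_width: 0.0508
grip_force: 0.0
```

```bash
python3 - <<'E'
from h import *
st()
g=np.array([0,58.])  # grip rel bin_centre
for t in (0,.1,.2,.29,.35,.4,.45):
    def rot(p): return np.array([p[0]*np.cos(t)+p[1]*np.sin(t), p[1]*np.cos(t)-p[0]*np.sin(t)])
    piv=np.array([6,-77.5]) 
    a=rot(g-piv)+[6,0]
    if t>.29: # pivot shifted to foot
        t0=.2915; f=np.array([20*np.cos(t0)+6*np.sin(t0)+6,0]); a=rot(g-np.array([26,-71.5]))+f
    print(t,np.round(a-[0,135.5],1))
E
```

```text
4.2 [ 0.4522 -0.0399  0.1168] [3.141 0.    1.973] F [-0.6  0.1 -0.1] M [-0.02 -0.12 -0.02] 0.0508 0.0
0 [0. 0.]
0.1 [13.6 -0.1]
0.2 [27.  -1.5]
0.29 [39.  -3.9]
0.35 [46.9 -4.9]
0.4 [53.4 -6.1]
0.45 [59.8 -7.6]
```

jog_arm(rows=[[[0, 0, 0], 0, 0.03], [[0, 0, 0], 0, 0.03], [[0, 0, 0], 0, 0.03], [[0, 0, 0], 0, 0.03], [[0, 0, 0], 0, 0.03]], squeeze=12)

```text
time_s: 4.62
ee_pos: [0.4519, -0.0398, 0.1163]
eef_rot: [-3.141, -0.0, 1.973]
force: [-0.7, -0.2, -2.9]
grip_width: 0.04
grip_force: 12.0
```

jog_arm(rows=[[[-0.0068, 0, 0], 0, 0.03], [[-0.0068, 0, 0.0001], 0, 0.03], [[-0.0067, 0, 0.0006], 0, 0.03], [[-0.0067, 0, 0.0009], 0, 0.03], [[-0.006, 0, 0.0012], 0, 0.03], [[-0.006, 0, 0.0013], 0, 0.03], [[-0.006, 0, 0.0006], 0, 0.03], [[-0.006, 0, 0.001], 0, 0.03], [[-0.005, 0, 0.001], 0, 0.03], [[0, 0, 0], 0, 0.03]])

```text
time_s: 5.45
ee_pos: [0.4749, -0.093, 0.1104]
eef_rot: [3.141, 0.001, 1.972]
force: [-1.0, -0.6, 8.5]
grip_width: 0.0397
grip_force: 12.0
```

```bash
cat >> h.py <<'E'
def crop(c,n,u0,v0,w,h,s): cv2.imwrite("pics/"+n+".png",cv2.resize(c["image"][v0:v0+h,u0:u0+w,::-1],(w*s,h*s)))
E
python3 - <<'E'
from h import *
st();c=camera("scene");crop(c,"s2",260,60,160,150,4)
E
```

```text
5.45 [ 0.4749 -0.093   0.1104] [3.141e+00 1.000e-03 1.972e+00] F [-1.  -0.6  8.5] M [-0.34  0.25  0.09] 0.0397 12.0
```

View pics/s2.png

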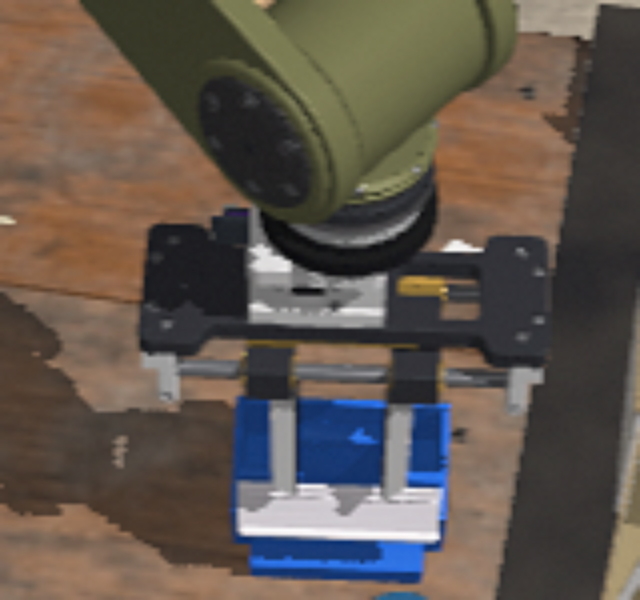

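Fingers hold the tab and the bin seems tipped (tray raised behind, strip at 340,515 of the crop). Grip hard, lift, and measure the lean.

jog_arm(rows=[[[0, 0, 0], 0, 0.03], [[0, 0, 0], 0, 0.03], [[0, 0, -0.01], 0, 0.03], [[0, 0, -0.02], 0, 0.03], [[0, 0, -0.025], 0, 0.03], [[0, 0, -0.025], 0, 0.03], [[0, 0, -0.025], 0, 0.03], [[0, 0, -0.025], 0, 0.03], [[0, 0, -0.01], 0, 0.03], [[0, 0, 0], 0, 0.03]], squeeze=60)

```text
time_s: 6.33
ee_pos: [0.4747, -0.0919, 0.2519]
eef_rot: [3.139, 0.002, 1.973]
force: [0.3, 0.7, -2.3]
grip_width: 0.0397
grip_force: 60.0
```

```bash
cat >> h.py <<'E'
def lean(c,sv=None):
    "bin parts in frame at TCP: x along bin rear (-tool x), y, z up; colour-coded profile"
    o=get_obs();y=o["eef_rot"][2]+np.pi
    R=np.array([[np.cos(y),-np.sin(y),0],[np.sin(y),np.cos(y),0],[0,0,1]])
    Q=(cloud(c)-o["ee_pos"])@R*1000;im=c["image"].astype(int)
    r,g,b=im[...,0],im[...,1],im[...,2]
    ok=(c["range_z"]>0)&(abs(Q[...,1])<57)&(Q[...,0]>-110)&(Q[...,0]<70)&(Q[...,2]<38)&(Q[...,2]>-150)
    bl=ok&(b>r+50)&(b>g+30); wh=ok&(r>110)&(abs(r-b)<25)&(abs(r-g)<25)
    return Q,bl,wh
E
python3 - <<'E'
from h import *
st()
c=camera("scene");Q,bl,wh=lean(c);crop(c,"s3",260,20,160,150,4)
for n,m in(("blue",bl),("white",wh)):
    for z in range(-140,40,6):
        q=Q[m&(Q[...,2]>=z)&(Q[...,2]<z+6)]
        if len(q)>4: print(n,z,len(q),np.percentile(q[:,0],[5,50,95]).round(1),np.percentile(q[:,1],[2,98]).round(0))
E
```

```text
6.33 [ 0.4747 -0.0919  0.2519] [3.139e+00 2.000e-03 1.973e+00] F [ 0.3  0.7 -2.3] M [-0.11 -0.16 -0.02] 0.0397 60.0
blue -110 33 [-26.8 -18.  -16.5] [-43.  47.]
blue -104 75 [-38.  -16.4 -14.6] [-51.  54.]
blue -98 85 [-35.  -14.8 -12.7] [-50.  51.]
blue -92 416 [-92.6 -22.4 -12.8] [-47.  49.]
blue -86 142 [-94.5 -27.9 -16.9] [-48.  51.]
blue -80 20 [-93.9 -92.7 -32.1] [-52.  53.]
blue -74 29 [-93.4 -89.4 -28.2] [-53.  53.]
blue -68 25 [-89.1 -87.7 -67.8] [-50.  53.]
blue -62 44 [-88.8 -83.8 -24. ] [-53.  56.]
blue -56 56 [-85.6 -62.  -36. ] [-53.  55.]
blue -50 66 [-84.9 -75.2 -55.6] [-54.  55.]
blue -44 58 [-86.1 -82.7 -75.2] [-52.  54.]
blue -38 5 [-81.4 -76.1  -4.4] [ 1. 54.]
blue -20 5 [-11.5 -11.1 -10.6] [-34.  47.]
blue -14 67 [-11.3  -9.3  -7.7] [-48.  50.]
blue -8 87 [-12.8  -8.8  -6.7] [-46.  49.]
blue -2 30 [-6.9 -5.5 -3.7] [-17.  19.]
blue 4 36 [-5.5 -3.7  0.4] [-19.  18.]
blue 10 38 [-3.1 -1.6 10. ] [-19.  33.]
blue 16 38 [-1.5  0.1  6. ] [-19.  22.]
blue 22 39 [0.6 1.8 4.3] [-19.  20.]
blue 28 40 [1.7 4.  6.2] [-19.  18.]
blue 34 33 [3.3 5.4 7.3] [-19.  19.]
white -50 17 [-4.3 -0.9  1.5] [-46.  28.]
white -44 192 [-4.1 -0.3  2.8] [-46.  48.]
white -38 159 [-5.9 -3.   0.6] [-47.  45.]
white -32 146 [-6.9 -4.3 -1.4] [-46.  47.]
white -26 146 [-8.2 -5.6 -2.4] [-46.  47.]
white -20 161 [-10.1  -6.7  -4.2] [-46.  48.]
white -14 23 [-7.9 -6.3 -4.5] [-42.  48.]
white -2 5 [ 7.3  8.5 11. ] [-24.  20.]
white 4 25 [ 7.4 10.  11.1] [-30.  29.]
white 10 26 [ 7.5  9.7 11.5] [-31.  32.]
white 16 31 [ 7.7  9.6 12.9] [-31.  31.]
white 22 29 [ 6.8  9.3 11.1] [-31.  32.]
white 28 33 [ 7.7  9.7 13. ] [-31.  31.]
white 34 19 [ 7.6  9.5 10.9] [-31.  32.]
```

View pics/s3.png

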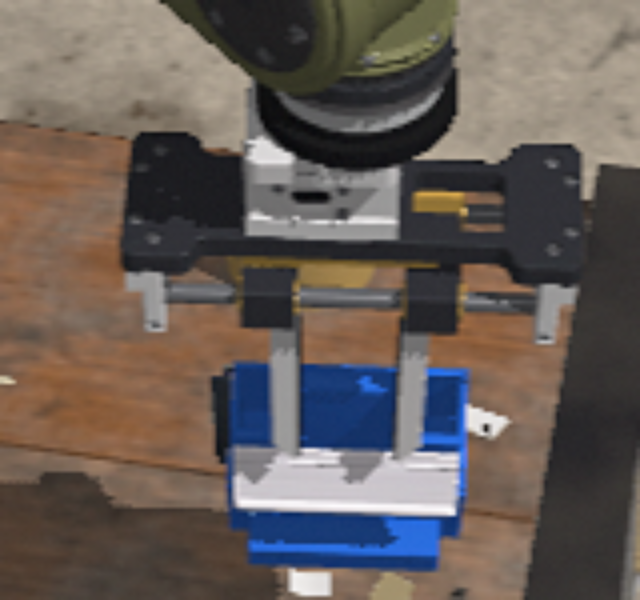

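jog_arm(rows=[[[-0.0148, -0.0096, 0.002], 0, 0.03], [[-0.0148, -0.0096, 0.002], 0, 0.03], [[-0.0148, -0.0096, 0.002], 0, 0.03], [[-0.0148, -0.0096, 0.002], 0, 0.03], [[-0.0148, -0.0097, 0.002], 0, 0.03], [[-0.0148, -0.0097, 0.002], 0, 0.03], [[-0.0148, -0.0097, 0.002], 0, 0.03], [[-0.0148, -0.0097, 0.002], 0, 0.03], [[-0.0148, -0.0097, 0.003], -5, 0.03], [[-0.0148, -0.0097, 0.003], -5, 0.03], [[0, 0, 0], -4.9, 0.03], [[0, 0, 0], 0, 0.03]])

```text
time_s: 7.38
ee_pos: [0.4438, -0.266, 0.2254]
eef_rot: [-3.141, -0.004, 2.236]
force: [0.2, 0.2, -2.0]
grip_width: 0.0398
grip_force: 60.0
```

```bash
cat >> h.py <<'E'
def rackq(c):
    a=np.deg2rad(-52.1);o=np.array([.4625,-.2898,0])
    R=np.array([[np.cos(a),-np.sin(a),0],[np.sin(a),np.cos(a),0],[0,0,1]])
    return (cloud(c)-o)@R*1000,(get_obs()["ee_pos"]-o)@R*1000
def prof(n,zs,step=5,ym=50):
    c=camera(n);Q,e=rackq(c);im=c["image"].astype(int);r,g,b=im[...,0],im[...,1],im[...,2]
    ok=(c["range_z"]>0)&(abs(Q[...,1])<ym)&(Q[...,0]>-130)&(Q[...,0]<30)
    print(n,"tcp in rack",e.round(1))
    for k,m in(("blue",ok&(b>r+50)&(b>g+30)),("white",ok&(r>110)&(abs(r-b)<25)&(abs(r-g)<25)),("wood",ok&(r>b+35)&(Q[...,2]>120))):
        for z in np.arange(*zs,step):
            q=Q[m&(Q[...,2]>=z)&(Q[...,2]<z+step)]
            if len(q)>6: print(k,z,len(q),np.percentile(q[:,0],[5,25,50,75,95]).round(1),np.percentile(q[:,1],[2,98]).round(0))
    return c
E
python3 - <<'E'
from h import *
st()
c=prof("scene",(120,280));save(c,"s4")
c=prof("top",(120,215));save(c,"t4")
a,b=[cv2.imread(f"pics/{n}.png")[120:360,190:490] for n in("s4","t4")]
cv2.imwrite("pics/st4.png",cv2.resize(np.hstack([a,b]),(800,320)))
E
```

```text
7.38 [ 0.4438 -0.266   0.2254] [-3.141 -0.004  2.236] F [ 0.2  0.2 -2. ] M [-0.03 -0.16 -0.  ] 0.0398 60.0
scene tcp in rack [-30.5   0.3 225.9]
blue 120 34 [-48.2 -47.8 -46.9 -46.4 -45.6] [-43.  39.]
blue 125 55 [-108.7  -46.6  -45.6  -45.   -44.5] [-44.  41.]
blue 130 296 [-118.  -105.5  -51.1  -46.4  -43.9] [-49.  48.]
blue 135 220 [-124.3 -113.   -53.7  -50.1  -44.9] [-48.  48.]
blue 140 21 [-126.2 -125.5 -124.6 -123.8  -54.6] [-47.  48.]
blue 145 34 [-124.3 -123.4 -123.  -122.4 -121.6] [-46.  36.]
blue 150 24 [-123.5 -122.1 -121.4 -121.  -120.5] [-47.  40.]
blue 155 42 [-121.4 -120.5 -120.  -119.4 -118.9] [-48.  48.]
blue 160 29 [-119.5 -118.5 -118.1 -117.8 -116.9] [-46.  49.]
blue 165 33 [-118.2 -117.3 -116.8 -116.2 -115.4] [-49.  28.]
blue 170 29 [-116.8 -115.8 -115.2 -114.7 -113.3] [-48.  23.]
blue 175 28 [-115.3 -114.7 -114.  -113.1 -112.2] [-47.  26.]
blue 180 60 [-115.7 -114.8 -113.6 -112.3 -111. ] [-49.  32.]
blue 205 9 [-42.6 -42.  -41.6 -40.9 -40.6] [-41.  43.]
blue 210 44 [-42.5 -40.7 -40.1 -39.6 -38.6] [-48.  45.]
blue 215 74 [-44.  -42.2 -39.9 -38.2 -37.2] [-48.  48.
[... 2413 characters left out ...]
1.2 -70.8 -70.1] [-36.  48.]
blue 145 57 [-70.5 -70.1 -69.7 -69.3 -68.7] [-42.  44.]
blue 150 68 [-69.  -68.6 -68.1 -67.7 -67.2] [-47.  46.]
blue 155 64 [-67.4 -67.1 -66.6 -66.2 -65.6] [-47.  47.]
blue 160 75 [-66.  -65.5 -65.1 -64.7 -64.1] [-46.  45.]
blue 165 74 [-64.4 -63.9 -63.4 -62.9 -62.3] [-49.  47.]
blue 170 67 [-63.  -62.3 -61.9 -61.4 -60.9] [-47.  45.]
blue 175 77 [-61.3 -60.7 -60.3 -59.8 -59.2] [-48.  47.]
blue 180 74 [-59.7 -59.1 -58.7 -58.1 -57.5] [-48.  46.]
blue 185 73 [-58.5 -57.6 -57.2 -56.8 -56.2] [-47.  45.]
blue 190 42 [-56.2 -55.8 -55.5 -55.1 -54.6] [-47.  35.]
blue 195 20 [-55.1 -54.7 -54.3 -53.8 -53.3] [-49.  35.]
blue 210 13 [-55.5 -55.3 -55.2 -54.7 -54.4] [-13.   8.]
```

View pics/st4.png

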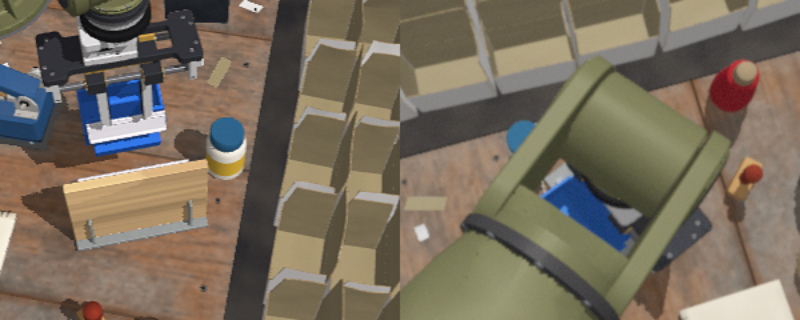

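Bin leaning about 0.3 rad above the rack's front; tip about 25 mm in front of target. Move in over the V and lower partway.

jog_arm(rows=[[[-0.005, 0, 0.004], 0, 0.03], [[-0.005, 0, 0.004], 0, 0.03], [[-0.005, 0, 0.004], 0, 0.03], [[-0.005, 0, 0.004], 0, 0.03], [[-0.005, 0, 0.004], 0, 0.03], [[0, 0, 0.004], 0, 0.03], [[0, 0, 0.004], 0, 0.03], [[0, 0, 0.003], 0, 0.03], [[0, 0, 0.003], 0, 0.03], [[0, 0, 0], 0, 0.03], [[0, 0, 0], 0, 0.03]])

```text
time_s: 8.4
ee_pos: [0.4599, -0.2852, 0.1938]
eef_rot: [3.142, -0.0, 2.233]
force: [0.3, -0.1, -1.8]
grip_width: 0.0397
grip_force: 60.0
```

```bash
python3 - <<'E'
from h import *
st()
c=prof("scene",(120,235),3)
crop(c,"s5",235,170,130,110,6)
E
```

```text
8.4 [ 0.4599 -0.2852  0.1938] [ 3.142 -0.     2.233] F [ 0.3 -0.1 -1.8] M [-0.08 -0.23  0.  ] 0.0397 60.0
scene tcp in rack [ -5.1   0.8 194. ]
blue 120 17 [-96.9 -96.4 -95.9 -95.5 -78.8] [-47.  28.]
blue 123 19 [-95.6 -94.9 -94.6 -54.5 -14.6] [-47.  31.]
blue 126 15 [-94.8 -94.4 -93.8 -93.6 -74.3] [-50.  28.]
blue 129 15 [-94.1 -93.2 -92.8 -92.7 -92.3] [-38.  28.]
blue 132 12 [-93.2 -92.7 -92.  -91.3 -72.4] [-49.  30.]
blue 135 14 [-92.1 -91.1 -91.  -90.6 -90.2] [-34.  17.]
blue 138 7 [-90.3 -90.1 -90.  -89.1 -68.2] [-50.  28.]
blue 177 9 [-16.  -15.8 -15.5 -15.1 -14.8] [-33.  47.]
blue 180 29 [-17.5 -15.6 -14.6 -14.1 -13.8] [-48.  47.]
blue 183 55 [-19.1 -16.8 -15.4 -13.7 -13. ] [-47.  49.]
blue 186 25 [-17.6 -16.4 -14.2 -12.3 -11.8] [-47.  49.]
blue 189 13 [-12.4 -12.1 -11.6 -11.3 -10.7] [-14.  19.]
blue 192 10 [-11.3 -10.6 -10.4 -10.2  -9.9] [-12.  14.]
blue 195 14 [-10.3 -10.1  -9.4  -8.9  -8.7] [-16.  19.]
blue 198 9 [-9.5 -9.1 -8.6 -8.5 -7.7] [-11.  17.]
blue 201 16 [-8.9 -8.4 -8.2 -7.8 -7.2] [-17.  18.]
blue 204 9 [-8.3 -7.7 -6.7 -6.6 -6.4] [-14.  15.]
blue 207 16 [-7.3 -6.6 
[... 1800 characters left out ...]
28 12 [-2.8  2.5  3.5  4.2  5. ] [-31.  31.]
white 231 11 [3.9 4.4 4.8 5.4 5.9] [-29.  31.]
white 234 19 [2.4 3.8 4.3 5.2 5.6] [-30.  30.]
wood 120 50 [15.1 15.9 16.7 17.3 18. ] [-45.  49.]
wood 123 48 [14.8 16.  16.8 17.3 18.3] [-42.  46.]
wood 126 49 [14.6 16.  16.7 17.3 18.4] [-47.  47.]
wood 129 51 [15.1 15.9 16.7 17.4 18.2] [-48.  47.]
wood 132 53 [14.9 15.9 16.5 17.  17.6] [-49.  44.]
wood 135 51 [14.9 15.7 16.3 17.  17.7] [-46.  47.]
wood 138 44 [14.5 15.8 16.6 17.1 18. ] [-47.  48.]
wood 141 69 [ 5.9 14.6 16.  16.8 18. ] [-45.  44.]
wood 144 222 [ 3.3  7.  11.5 15.2 17.2] [-48.  48.]
wood 147 185 [ 4.9  7.6 10.6 13.6 16.4] [-46.  47.]
wood 150 8 [ 6.8  8.8 10.9 11.7 15.4] [-47.  49.]
```

View pics/s5.png

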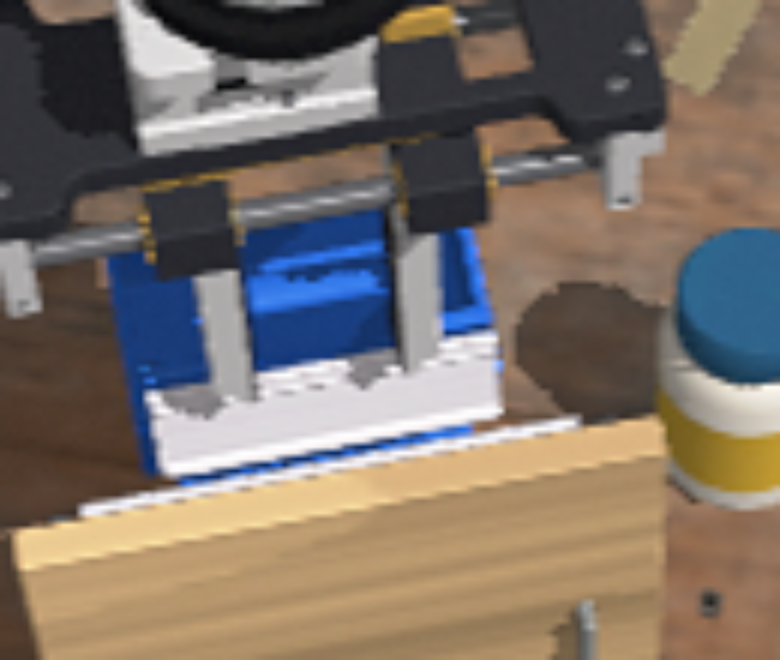

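The strip (325,430) is centred over the lip (80–580) and sits in line with the V. Lowering to feel.

jog_arm(rows=[[[0, 0, 0.004], 0, 0.03], [[0, 0, 0.004], 0, 0.03], [[0, 0, 0.004], 0, 0.03], [[0, 0, 0.004], 0, 0.03], [[0, 0, 0.002], 0, 0.03], [[0, 0, 0], 0, 0.03]])

```text
time_s: 8.95
ee_pos: [0.4598, -0.2852, 0.1751]
eef_rot: [-3.141, -0.001, 2.233]
force: [0.7, -0.4, -2.4]
grip_width: 0.0399
grip_force: 60.0
```

jog_arm(rows=[[[0, 0, 0.001], 0, 0.03], [[0, 0, 0.001], 0, 0.03], [[0, 0, 0], 0, 0.03]])

```text
time_s: 9.2
ee_pos: [0.46, -0.2853, 0.1737]
eef_rot: [-3.142, -0.0, 2.233]
force: [0.3, 0.8, -2.1]
grip_width: 0.0396
grip_force: 60.0
```

jog_arm(rows=[[[0, 0, 0.001], 0, 0.03], [[0, 0, 0.001], 0, 0.03], [[0, 0, 0], 0, 0.03]])

```text
time_s: 9.45
ee_pos: [0.4599, -0.2853, 0.1716]
eef_rot: [-3.142, -0.0, 2.233]
force: [-0.1, 0.3, -3.2]
grip_width: 0.0398
grip_force: 60.0
```

jog_arm(rows=[[[0, 0, 0.001], 0, 0.03], [[0, 0, 0.001], 0, 0.03], [[0, 0, 0], 0, 0.03]])

```text
time_s: 9.7
ee_pos: [0.4598, -0.285, 0.1696]
eef_rot: [-3.142, -0.001, 2.233]
force: [-0.6, 1.6, -2.2]
grip_width: 0.0392
grip_force: 60.0
```

jog_arm(rows=[[[0, 0, 0.001], 0, 0.03], [[0, 0, 0], 0, 0.03], [[0, 0, 0], 0, 0.03]])

```text
time_s: 9.95
ee_pos: [0.46, -0.2853, 0.1688]
eef_rot: [3.142, 0.0, 2.233]
force: [-0.7, 2.9, -0.1]
grip_width: 0.0397
grip_force: 60.0
```

```bash
python3 - <<'E'
from h import *
st()
c=prof("scene",(150,235),8)
E
```

```text
9.95 [ 0.46   -0.2853  0.1688] [3.142 0.    2.233] F [-0.7  2.9 -0.1] M [ 0.34  0.2  -0.11] 0.0397 60.0
scene tcp in rack [ -5.1   0.8 168.8]
blue 150 40 [-18.3 -15.8 -15.1 -14.5 -14. ] [-47.  49.]
blue 158 82 [-18.4 -16.4 -14.3 -12.9 -11.6] [-47.  48.]
blue 166 23 [-11.5 -10.9 -10.3  -9.5  -8.6] [-15.  20.]
blue 174 31 [-8.6 -8.2 -7.5 -7.1 -6.3] [-15.  17.]
blue 182 37 [-6.6 -5.8 -4.8 -3.8  2. ] [-19.  23.]
blue 190 27 [-3.8 -3.1 -2.6 -1.9  1.4] [-18.  26.]
blue 198 50 [-4.5 -1.3 -0.8 -0.   1.2] [-16.  18.]
blue 206 137 [-9.6 -6.6 -4.1 -1.4  0.7] [-17.  20.]
white 150 83 [-15.3 -13.9 -13.  -11.8 -10.5] [-47.  48.]
white 166 12 [2.  3.2 3.7 4.8 5.9] [-27.  29.]
white 174 33 [2.6 3.6 4.6 5.3 6.5] [-30.  32.]
white 182 29 [3.6 4.  4.6 4.9 5.6] [-30.  32.]
white 190 31 [2.4 3.4 4.5 5.4 6.2] [-30.  30.]
white 198 37 [2.6 3.8 4.9 5.4 6. ] [-30.  32.]
white 206 39 [3.2 3.7 4.4 5.1 5.7] [-30.  33.]
white 214 32 [2.6 3.6 4.3 5.3 6.7] [-30.  33.]
white 222 42 [2.6 3.6 4.6 5.3 6.3] [-30.  33.]
white 230 13 [3.7 4.1 4.5 4.8 6.3] [-30.  31.]
wood 150 12 [ 6.5  8.9 11.3 15.8 17.1] [-44.  29.]
```

Touching inside the V (about 3.5 N, tip about 4 mm below the lip's top). Hold a moment, then loosen the grip and swing it upright about the tip.

jog_arm(rows=[[[0, 0, 0.0005], 0, 0.03], [[0, 0, 0], 0, 0.03], [[0, 0, 0], 0, 0.03]])

```text
time_s: 10.25
ee_pos: [0.4601, -0.2854, 0.1683]
eef_rot: [3.141, 0.0, 2.233]
force: [-0.9, 1.0, 0.4]
grip_width: 0.0394
grip_force: 60.0
```

jog_arm(rows=[[[0, 0, 0], 0, 0.03], [[0, 0, 0], 0, 0.03], [[0.0015, 0, 0], 0, 0.03], [[0.0015, 0, 0], 0, 0.03], [[0.0015, 0, 0], 0, 0.03], [[0.0015, 0, 0], 0, 0.03], [[0, 0, 0], 0, 0.03]], squeeze=15)

```text
time_s: 10.83
ee_pos: [0.4562, -0.2805, 0.1683]
eef_rot: [-3.142, 0.0, 2.233]
force: [0.9, -1.5, 0.1]
grip_width: 0.0399
grip_force: 15.0
```

```bash
cat >> h.py <<'E'
def tab(n="scene"):
    "lean and position of the tab's rear face and the strip, rack mm (scene camera reads x +2.7)"
    c=camera(n);Q,e=rackq(c);im=c["image"].astype(int);r,g,b=im[...,0],im[...,1],im[...,2]
    s=st();F=s["force"];a=np.deg2rad(-52.1)
    print("tcp rack",e.round(1),"Frack",np.round([F[0]*np.cos(a)+F[1]*np.sin(a),-F[0]*np.sin(a)+F[1]*np.cos(a),F[2]],1))
    ok=(c["range_z"]>0)&(b>r+50)&(b>g+30)&(abs(Q[...,1])<14)&(abs(Q[...,0]+12)<24)&(Q[...,2]>e[2]-2)
    q=Q[ok]; top=np.percentile(q[:,2],99)
    q=q[q[:,2]<top-9]
    for _ in range(3):
        p=np.polyfit(q[:,2],q[:,0],1); d=q[:,0]-np.polyval(p,q[:,2]); q=q[abs(d)<2]
    t=np.arctan(p[0]); xt=np.polyval(p,top)
    tip=[xt+16.7*np.cos(t)-85.3*np.sin(t),top-85.3*np.cos(t)-16.7*np.sin(t)]
    w=(c["range_z"]>0)&(r>110)&(abs(r-b)<25)&(abs(r-g)<25)&(abs(Q[...,1])<60)&(abs(Q[...,0]+12)<24)&(Q[...,2]<e[2]-15)&(Q[...,2]>127)
    print("n",len(q),"lean",t.round(3),"tabtop",xt.round(1),top.round(1),"tip(cam)",np.round(tip,1), "strip y",np.percentile(Q[w][:,1],[2,98]).round(1) if w.sum() else None)
    return c
E
python3 -c "
from h import *
tab()"
```

```text
10.88 [ 0.4562 -0.2805  0.1683] [-3.142 -0.     2.233] F [-0.4 -1.3  1.3] M [-0.3  -0.25 -0.03] 0.0397 15.0
tcp rack [-11.2   0.7 168.3] Frack [ 0.8 -1.1  1.3]
n 130 lean 0.225 tabtop -4.0 211.5 tip(cam) [ -6.7 124.6] strip y [-46.6  49. ]
```

jog_arm(rows=[[[0.002, 0, 0], 0, 0.03], [[0.002, 0, 0], 0, 0.03], [[0.002, 0, 0], 0, 0.03], [[0.001, 0, 0.0005], 0, 0.03], [[0, 0, 0], 0, 0.03]])

```text
time_s: 11.3
ee_pos: [0.4519, -0.275, 0.1679]
eef_rot: [3.142, 0.0, 2.233]
force: [-0.5, -0.1, 1.0]
grip_width: 0.0397
grip_force: 15.0
```

jog_arm(rows=[[[0.001, 0, 0.0005], 0, 0.03], [[0.001, 0, 0], 0, 0.03], [[0.001, 0, 0.0005], 0, 0.03], [[0.001, 0, 0], 0, 0.03], [[0, 0, 0], 0, 0.03]])

```text
time_s: 11.72
ee_pos: [0.4495, -0.2718, 0.1669]
eef_rot: [3.141, 0.0, 2.233]
force: [1.0, -0.9, 4.3]
grip_width: 0.0397
grip_force: 15.0
```

```bash
python3 -c "
from h import *
tab()"
```

```text
11.77 [ 0.4495 -0.2718  0.1669] [3.142 0.    2.233] F [-0.1 -1.3  4.1] M [-0.33 -0.12 -0.02] 0.0398 15.0
tcp rack [-22.2   0.8 166.9] Frack [ 1.  -0.9  4.1]
n 159 lean 0.107 tabtop -15.6 210.1 tip(cam) [ -8.1 123.5] strip y [-46.5  48.5]
```

jog_arm(rows=[[[0.002, 0, 0], 0, 0.03], [[0.002, 0, 0], 0, 0.03], [[0.002, 0, 0], 0, 0.03], [[0.001, 0, 0], 0, 0.03], [[0, 0, 0], 0, 0.03]])

```text
time_s: 12.18
ee_pos: [0.445, -0.2661, 0.1665]
eef_rot: [-3.141, -0.001, 2.233]
force: [0.5, -1.8, -1.4]
grip_width: 0.0401
grip_force: 15.0
```

```bash
python3 -c "
from h import *
tab()"
```

```text
12.23 [ 0.445  -0.2661  0.1666] [-3.141e+00 -1.000e-03  2.233e+00] F [ 0.1 -0.8 -1.8] M [-0.27 -0.37 -0.11] 0.04 15.0
tcp rack [-29.4   0.7 166.6] Frack [ 0.7 -0.4 -1.8]
n 173 lean 0.019 tabtop -23.5 210.2 tip(cam) [ -8.4 124.6] strip y [-46.7  48.5]
```

Upright (0.02 rad), tip at x about -9.5 mm. Grip firmer and push along the slope in small steps.

jog_arm(rows=[[[0, 0, 0], 0, 0.03], [[0, 0, 0], 0, 0.03], [[-0.0006, 0, 0.001], 0, 0.03], [[-0.0006, 0, 0.001], 0, 0.03], [[0, 0, 0], 0, 0.03]], squeeze=40)

```text
time_s: 12.65
ee_pos: [0.4458, -0.2671, 0.1645]
eef_rot: [-3.141, -0.001, 2.233]
force: [-0.8, 1.8, -2.6]
grip_width: 0.0399
grip_force: 40.0
```

jog_arm(rows=[[[-0.0006, 0, 0.001], 0, 0.03], [[-0.0006, 0, 0.001], 0, 0.03], [[0, 0, 0], 0, 0.03]])

```text
time_s: 12.9
ee_pos: [0.4466, -0.2682, 0.1623]
eef_rot: [-3.141, -0.001, 2.233]
force: [-0.5, 1.7, -3.6]
grip_width: 0.0398
grip_force: 40.0
```

jog_arm(rows=[[[-0.0006, 0, 0.001], 0, 0.03], [[-0.0006, 0, 0.001], 0, 0.03], [[0, 0, 0], 0, 0.03]])

```text
time_s: 13.15
ee_pos: [0.4473, -0.2692, 0.1603]
eef_rot: [-3.141, -0.001, 2.233]
force: [-0.8, 1.9, -4.5]
grip_width: 0.0399
grip_force: 40.0
```

jog_arm(rows=[[[-0.0006, 0, 0.001], 0, 0.03], [[-0.0006, 0, 0.001], 0, 0.03], [[0, 0, 0], 0, 0.03]])

```text
time_s: 13.4
ee_pos: [0.4481, -0.2702, 0.1583]
eef_rot: [-3.141, -0.001, 2.233]
force: [-0.4, 1.6, -6.7]
grip_width: 0.0397
grip_force: 40.0
```

```bash
python3 -c "
from h import *
tab()"
```

```text
13.45 [ 0.4481 -0.2702  0.1584] [-3.141 -0.     2.233] F [-1.5  1.6 -5.4] M [ 0.32  0.12 -0.04] 0.04 40.0
tcp rack [-24.3   0.7 158.4] Frack [-2.2 -0.2 -5.4]
n 180 lean 0.02 tabtop -18.4 202.3 tip(cam) [ -3.4 116.7] strip y [-46.5  49.2]
```

jog_arm(rows=[[[-0.0006, 0, 0.001], 0, 0.03], [[-0.0006, 0, 0.001], 0, 0.03], [[0, 0, 0], 0, 0.03]])

```text
time_s: 13.7
ee_pos: [0.4489, -0.2712, 0.1565]
eef_rot: [-3.142, -0.0, 2.233]
force: [-0.9, 1.2, -6.5]
grip_width: 0.0396
grip_force: 40.0
```

jog_arm(rows=[[[-0.0006, 0, 0.001], 0, 0.03], [[-0.0006, 0, 0.001], 0, 0.03], [[0, 0, 0], 0, 0.03]])

```text
time_s: 13.95
ee_pos: [0.4497, -0.2721, 0.1546]
eef_rot: [3.142, -0.0, 2.233]
force: [-1.5, 1.5, -4.4]
grip_width: 0.0398
grip_force: 40.0
```

```bash
python3 -c "
from h import *
tab()"
```

```text
14.0 [ 0.4497 -0.2721  0.1547] [-3.142  0.     2.233] F [-0.7  2.5 -4.3] M [ 0.36  0.11 -0.07] 0.04 40.0
tcp rack [-21.8   0.8 154.7] Frack [-2.4  1.  -4.3]
n 172 lean 0.028 tabtop -15.7 198.4 tip(cam) [ -1.4 112.7] strip y [-46.7  49. ]
```

jog_arm(rows=[[[-0.0005, 0, 0.001], 0, 0.03], [[0, 0, 0], 0, 0.03]])

```text
time_s: 14.17
ee_pos: [0.4498, -0.2722, 0.1541]
eef_rot: [3.142, -0.001, 2.233]
force: [-3.8, 4.0, 1.8]
grip_width: 0.0397
grip_force: 40.0
```

jog_arm(rows=[[[-0.0005, 0, 0.001], 0, 0.03], [[0, 0, 0], 0, 0.03]])

```text
time_s: 14.33
ee_pos: [0.45, -0.2724, 0.154]
eef_rot: [3.142, -0.001, 2.233]
force: [-9.2, 9.2, 13.0]
grip_width: 0.0396
grip_force: 40.0
```

jog_arm(rows=[[[-0.0004, 0, 0.001], 0, 0.03], [[0, 0, 0], 0, 0.03]])

```text
time_s: 14.5
ee_pos: [0.4504, -0.2728, 0.1539]
eef_rot: [3.141, 0.0, 2.233]
force: [-12.6, 10.2, 20.3]
grip_width: 0.0397
grip_force: 40.0
```

```bash
python3 -c "
from h import *
tab()"
```

```text
14.55 [ 0.4504 -0.2729  0.1539] [3.141 0.    2.233] F [-12.1  10.4  21. ] M [ 2.29  2.49 -0.07] 0.0397 40.0
tcp rack [-20.8   0.9 153.9] Frack [-15.6  -3.2  21. ]
n 168 lean 0.03 tabtop -15.2 196.9 tip(cam) [ -1.1 111.2] strip y [-45.8  49. ]
```

Hard stop reached: home. Relieve the load, loosen, then release.

jog_arm(rows=[[[0.001, 0, -0.002], 0, 0.03], [[0, 0, 0], 0, 0.03], [[0, 0, 0], 0, 0.03]])

```text
time_s: 14.8
ee_pos: [0.4501, -0.2725, 0.1541]
eef_rot: [3.141, 0.001, 2.233]
force: [-3.5, 2.7, 3.0]
grip_width: 0.04
grip_force: 40.0
```

jog_arm(rows=[[[0, 0, 0], 0, 0.03], [[0, 0, 0], 0, 0.03], [[0, 0, 0], 0, 0.03]], squeeze=4)

```text
time_s: 15.05
ee_pos: [0.4502, -0.2726, 0.1541]
eef_rot: [3.141, 0.001, 2.233]
force: [-1.4, 1.2, 4.1]
grip_width: 0.0399
grip_force: 4.0
```

```bash
python3 -c "
from h import *
tab()"
```

```text
15.1 [ 0.4502 -0.2726  0.1541] [3.141e+00 1.000e-03 2.233e+00] F [-1.4  0.8  4.1] M [ 0.28  0.07 -0.05] 0.0404 4.0
tcp rack [-21.1   0.8 154.1] Frack [-1.5 -0.7  4.1]
n 166 lean 0.028 tabtop -15.4 197.1 tip(cam) [ -1.  111.4] strip y [-47.2  49.6]
```

jog_arm(rows=[[[0, 0, 0], 0, 0.06], [[0, 0, 0], 0, 0.08], [[0, 0, 0], 0, 0.08], [[0, 0, 0], 0, 0.08], [[0, 0, 0], 0, 0.08], [[0, 0, 0], 0, 0.08], [[0, 0, -0.01], 0, 0.08], [[0, 0, -0.03], 0, 0.08], [[0, 0, -0.03], 0, 0.08], [[0, 0, -0.03], 0, 0.08], [[0, 0, -0.03], 0, 0.08], [[0, 0, 0], 0, 0.08]])

```text
time_s: 16.1
ee_pos: [0.451, -0.2731, 0.2905]
eef_rot: [3.139, 0.009, 2.233]
force: [-0.0, 0.2, -0.3]
grip_width: 0.0801
grip_force: 0.0
```

```bash
python3 - <<'E'
from h import *
st();c=prof("scene",(120,215),10)
crop(c,"s9",230,120,150,130,4)
E
```

```text
16.1 [ 0.451  -0.2731  0.2905] [3.139 0.009 2.233] F [-0.   0.2 -0.3] M [ 0.04 -0.06 -0.03] 0.0801 0.0
scene tcp in rack [-20.7   1.  287.3]
blue 130 60 [-20.  -19.2 -18.5 -17.9 -16.9] [-45.  48.]
blue 140 201 [-22.8 -20.4 -18.6 -17.6 -16.5] [-46.  48.]
blue 150 75 [-20.1 -18.9 -18.3 -17.3 -16.3] [-18.  19.]
blue 160 72 [-19.9 -18.8 -18.2 -17.6 -16.4] [-17.  20.]
blue 170 71 [-20.  -19.2 -18.2 -17.7 -16.5] [-18.  19.]
blue 180 74 [-20.5 -18.9 -18.3 -17.3 -16.7] [-17.  20.]
blue 190 151 [-28.1 -24.9 -21.6 -19.  -17.4] [-17.  20.]
white 120 97 [-13.4 -11.8 -10.6  -9.6  -8.7] [-48.  45.]
white 130 287 [-16.6 -14.6 -13.  -11.3  -9.2] [-47.  48.]
white 140 9 [-14.4 -14.2 -13.5 -13.5 -12.8] [-32.  25.]
wood 120 154 [14.7 15.7 16.5 17.1 18. ] [-47.  49.]
wood 130 167 [14.7 15.8 16.4 17.1 17.9] [-48.  47.]
wood 140 487 [ 4.1  7.7 12.  15.9 17.5] [-48.  48.]
wood 150 11 [ 7.9  9.4 11.2 15.1 16.4] [-43.  44.]
```

View pics/s9.png

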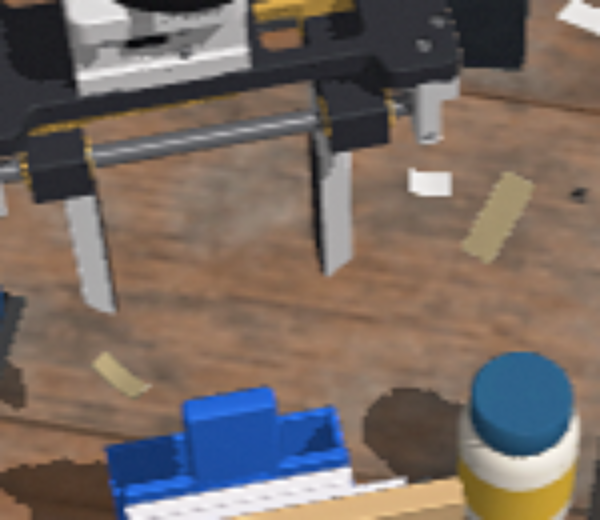

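The bin hangs upright and clear of the fingers (tab at 230,430 in the crop), at the home height, and the jar is undisturbed.

```bash
python3 -c "
from h import *
st();print(hand_in())"
```

```text
16.15 [ 0.4505 -0.2728  0.2873] [3.14  0.006 2.233] F [-0.5 -0.1 -0.6] M [-0.03 -0.14 -0.03] 0.0801 0.0
the job is handed in; nothing more can be done
None
```

The blue bin was felt into the V while leaning, pushed down to the hard stop and released; it hung upright at home height near the rail's middle, strip edge about 4 mm from the board by camera, and the job is handed in at 16.2 s with no verdict returned.

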